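# Reset the bench drill's controller through its sunken key

### The arm

A 6-joint arm with a two-finger parallel gripper is mounted at the origin on the work surface. World frame = base frame: x ahead of the robot, y to its left, z up, the work surface at z = 0. Lengths are in m, angles in rad, forces in N, time in s.
With the tool pointing down it reaches from about 0.3 to 0.775 m from the base axis. Payload 14.6 kg.
Tool frame: the origin (TCP) lies at the very end of the fingers, on their centre line; the grasp point (between the pads) lies 19 mm behind it; x points along the fingers, z is the direction in which the jaws open and shut, and the axes are right-handed (so a half turn about x gives the same grasp; the last joint's range is limited). The gripper opens to 94 mm and grips with 3 to 60 N. Pads are 16 mm wide; open, the fingers measure 119 mm over their backs; the gripper's body (75 mm by 177 mm) begins 78 mm behind the grasp point.
Start: joints at [1.221, 0.3, 1.521, -0, 1.321, -0.067], TCP at [0.153, 0.528, 0.205] pointing down, gripper open.
Joint ranges: [-3.03, 3.03], [-0.79, 2.21], [0.23, 2.52], [-1.04, 4.18], [0, 3.07], [-2.55, 2.55]. Speed limits (rad/s): [2.22, 2.22, 2.57, 3.14, 3.14, 3.14].

### API

Orientations are given as [roll, pitch, yaw] about the fixed x, y, z axes, in that order (R = Rz(yaw) Ry(pitch) Rx(roll)).
In Python, from workcell import telemetry, optics, ctrl, nets gives the robot as it stands.
- The arm moves only by the tool arm_command, never from a script. Its argument "commands" is a list of rows, each an object with "xyz": the shift along the tool's x, y, z in cm, a list of three; "twist": the turn about the tool's x in degrees. A call has exactly 5 rows; each row shifts and turns the commanded pose from where the row before left it, along the tool's axes as they then stand; what a row does not reach is not made up. A row lasts 1/12 s, in which the tool goes at most 41.7 mm and 7.16 degrees, less where a joint would pass 70% of its speed; a pose out of reach is approached as far as the arm can. A call is refused whole if a number of a shift passes 4.17 or a number of a turn 7.16, either way. A call with a gripper value outside its range is refused whole. "jaw" is the closure, from 0 (fully open) to 1 (shut), set as the call begins (left out, the last holds). The fingers move at their own pace and stop on an object; the grip force is fixed at half the most. Time passes only in rows, so rows that do not move let the fingers close, or fill a call up. It gives the time, the measured TCP pose, the force and the opening at its end, in the units of the state.
- telemetry.get_state(): the state, without advancing time (a new reading comes with each control period).
- optics.get_image(name): name is "scene" or "top"; returns a dict with "img" (420x560x3 uint8, blue, green, red), "z_map" (420x560 float32, m along the optical axis (not along the pixel's ray), 0 where there is no reading), "intrinsics" (3x3 intrinsics, pixels), "dist" ([k1, k2, p1, p2, k3] as OpenCV has them; the pictures are not rectified), "extrinsics" (4x4, takes a point from world to camera coordinates). Camera axes: x right, y down, z forward; pixel columns grow to the right and rows downward; lengths in m; the calibration is good to about 2 mm. A picture is of the moment at which its call begins.
- ctrl.job_done(): hands the job in, once; it reports no verdict.
Trained networks look in a picture, given as the dict that the camera call returned (one of the last four; its "shot" number tells which), for a name from the list of things; names that differ only in an ending like _2 or _b are one class to them, and where a whole thing is asked for, a point or a joint stands for the part that bears it (a point fixed in the world has none). Each returns a list of dicts, best first, with "p" (0 to 1); they miss things now and then, are a little off and sometimes report something else, mostly with a low value. They report only what shows in the picture. A call takes as long as a camera call.
- nets.cut_out(name, picture): "pixels" (420x560 bool, what is visible of it) and "rect" ([left, top, width, height] in pixels, round what is visible of it).
The state is a dict: "t": time; "qpos": joint angles; "qvel": joint speeds; "joint_torque": joint torques, N m; "tool_pos": TCP position; "orientation": TCP orientation; "ft_force": force on the tool from outside, world axes, zero at the start; "moment": the same for the moment, N m; "gripper_width": opening from 0.0 (shut) to 1.0 (fully open).
Only numpy, scipy, OpenCV 4.12 (cv2) and the standard library are available. Lean on these libraries where they do the work, as an engineer would, in place of code of your own. Each camera call takes 0.05 s, during which the arm holds its last target. There are 200 camera calls.

### The job

The bench drill's controller has tripped. Push its steel shutter fully open with a fingertip, reach into the round well that it covered, press the sunken reset key right down and keep it down for a second, then take the finger out and push the shutter fully shut again. Do not pinch the shutter's rib, do not press the other key in the open square well, and leave the loose things on and around the controller where they are.

Things in the scene. Friction and masses are not known exactly. Their poses are not given: they have to be found in the camera images.
- controller: Fixed grey steel box, 220 (its x) by 340 (its y) by 85 mm high, flat top; origin at the centre of its underside, z up; its yaw varies. In its top two wells, 45 mm deep, a key in the middle of each: a round one 50 mm across at x 0, y -60 mm, under the shutter at the start, and an open square one, 50 by 50 mm, at x 0, y +115 mm. Shutter rails 8 mm wide, 8 mm high at x +-42 mm, y -107 to +62 mm.
- well_mouth (a point): Centre of the round well's mouth, level with the controller's top (85 mm above the table); axes as the controller's.
- shutter (a joint): Slide of the shutter along the controller's +y, in m: 0 shut (centred over the round well), 0.075 fully open, stops at both ends. It starts between 0 and 0.012. About 2 N of friction; it stays where it is left. Plate 76 mm (x) by 70 mm (y), 4 mm thick, its top face 5 mm above the controller's top.
- rib_top (a point): Middle of the top edge of the rib standing across the middle of the shutter: 16 mm high above the plate, 60 mm long along the controller's x, 12 mm thick along y. This point is 21 mm above the controller's top and moves with the shutter. Push the rib's -y face to open, its +y face to shut, with the tips just above the plate; firm contact on both of its halves at once counts as pinching.
- reset_key (a joint): Travel of the round, white reset key in the round well, in m: 0 up, 0.007 fully down; a spring returns it. It takes about 2 N to start and 5 N to go fully down.
- reset_key_top (a point): Centre of the reset key's flat top (26 mm across), 22 mm below the controller's top when up; goes down with the key.
- other_key (a joint): Travel of the like key in the open square well, in m, 0 up, 0.007 down. Not to be pressed.
- other_key_top (a point): Centre of the top of the key in the square well, 22 mm below the controller's top.
- thimble_mid (a point): Centre of a loose brass thimble, 24 mm across and 25 mm high, standing on the controller's top behind the shutter (the controller's +x side).
- jar_mid (a point): Centre of a loose glass jar, 60 mm across and 85 mm high, standing on the table to the left of the controller.
- screwdriver_grip (a point): Grip of a loose screwdriver, 180 mm long, lying on the table to the right of the controller.
- dish_mid (a point): Centre of a loose brass dish, 90 mm across and 35 mm high, standing on the table behind the controller.

How it is judged:
On the way, in this order (a step that is already met when the one before it is completed fails the run):
1. the shutter is pushed fully open (value of joint shutter above 0.067 m), for 0.1 s.
2. the reset key is held right down by the fingers (value of joint reset_key above 0.005 m and contact force between the fingers and reset_key above 1 N), for 0.7 s.
3. the reset key has come up again and the shutter is shut (value of joint reset_key below 0.001 m and value of joint shutter below 0.006 m), for 0.2 s.
At the end, for the whole second after the job is handed in: The shutter is within 6 mm of fully shut, both keys are up (within 1 mm), and the thimble, jar, screwdriver and dish are within 15 mm of where they began; on the way the shutter was opened beyond 67 mm and the reset key held more than 5 mm down by the fingers for 0.7 s (all of step 3 and value of joint other_key below 0.001 m and distance of each of thimble_mid, jar_mid, screwdriver_grip, dish_mid from where it was at the start of the episode below 0.015 m); the robot touches nothing.
It fails at once if the key in the square well is pressed (more than 2 mm) (value of joint other_key above 0.002 m).
It fails at once if the shutter's rib is pinched (more than 4 N on both halves at once) (contact force between the fingers and shutter_c2 above 4 N and contact force between the fingers and shutter_c1 above 4 N).
It fails at once if a loose thing is shifted, lifted or knocked over (moved more than 15 mm) (distance of any of thimble_mid, jar_mid, screwdriver_grip, dish_mid from where it was at the start of the episode above 0.015 m).
It also fails if it takes over 51 s, if anything falls off the work surface, if the arm or the gripper's body presses on something with over 40 N, if the wrist force passes 120 N, or if a joint passes its speed limit or range.

## Working session

There is one attempt and no reset: what is moved stays moved. The work goes in short steps, Python scripts to look and compute and a tool call to move; the robot and the scene stay as the last step left them, time stands still between calls to the robot, and variables do not carry over. Pictures are saved under pics/ and viewed, about 8 in all and at most 12, crops included, and the job is handed in when it is done.

Besides the shell and the picture viewer there is one more tool, called after "Request:" in YAML: its name, and indented under it one key for each argument. arm_command: Moves the arm, as the interface text tells. Its arguments: {"type":"object","properties":{"commands":{"type":"array"},"jaw":{"type":"number"}},"required":["commands"]}

```bash
ls; mkdir -p pics; cat > h.py <<'E'
import numpy as np, cv2
from workcell import telemetry, optics, ctrl, nets
def pts(p, mask):
    v,u=np.nonzero(mask&(p["z_map"]>0)); z=p["z_map"][v,u]
    n=cv2.undistortPoints(np.stack([u,v],1).astype(np.float64)[:,None],p["intrinsics"],np.array(p["dist"],float))[:,0]
    c=np.c_[n*z[:,None],z]; T=np.linalg.inv(p["extrinsics"])
    return c@T[:3,:3].T+T[:3,3]
def proj(p,X):
    T=p["extrinsics"]; r=cv2.Rodrigues(T[:3,:3])[0]
    return cv2.projectPoints(np.atleast_2d(np.array(X,float)),r,T[:3,3],p["intrinsics"],np.array(p["dist"],float))[0][:,0]
E
python3 - <<'E'
from h import *
s=telemetry.get_state(); print({k:np.round(v,3) for k,v in s.items()})
for n in ["top","scene"]:
    p=optics.get_image(n); cv2.imwrite(f"pics/{n}0.png",p["img"])
    print(n,np.round(np.linalg.inv(p["extrinsics"])[:3,3],3))
    for o in ["controller","shutter","reset_key","other_key","thimble_mid","jar_mid","screwdriver_grip","dish_mid"]:
        for d in nets.cut_out(o,p)[:1]:
            P=pts(p,d["pixels"]); print(o,round(d["p"],2),np.round(d["rect"]),np.round(np.median(P,0),3) if len(P) else None, np.round(np.percentile(P,[2,98],axis=0),3).tolist() if len(P) else None)
E
```

```text
pics
{'t': np.float64(0.0), 'qpos': array([ 1.221,  0.3  ,  1.522,  0.   ,  1.321, -0.067]), 'qvel': array([-0.001, -0.   , -0.001,  0.001,  0.001, -0.   ]), 'joint_torque': array([-1.0000e-03, -5.3180e+01, -3.5273e+01,  7.1000e-02,  2.4000e-02,
       -0.0000e+00]), 'tool_pos': array([0.153, 0.528, 0.205]), 'orientation': array([ 3.067,  1.57 , -1.928]), 'ft_force': array([-0.514, -0.411, -0.278]), 'moment': array([0.044, 0.013, 0.007]), 'gripper_width': np.float64(1.0)}
top [0.438 0.059 1.246]
controller 0.93 [257. 196. 160. 103.] [ 0.522 -0.089  0.085] [[0.414, -0.251, 0.04], [0.636, 0.075, 0.095]]
shutter 0.94 [347. 230.  32.  40.] [ 0.519 -0.136  0.091] [[0.483, -0.172, 0.085], [0.555, -0.104, 0.108]]
other_key 0.55 [283. 238.  13.  12.] [0.537 0.025 0.063] [[0.525, 0.014, 0.058], [0.548, 0.037, 0.067]]
thimble_mid 0.56 [292. 204.   9.  13.] [0.616 0.007 0.105] [[0.607, -0.006, 0.083], [0.628, 0.017, 0.112]]
jar_mid 0.57 [228. 223.  24.  25.] [0.56  0.133 0.084] [[0.536, 0.11, 0.012], [0.587, 0.16, 0.089]]
screwdriver_grip 0.74 [433. 266.  17.  37.] [ 0.44  -0.332  0.023] [[0.399, -0.354, 0.013], [0.481, -0.31, 0.03]]
dish_mid 0.58 [356. 157.  35.  40.] [ 0.699 -0.194  0.018] [[0.656, -0.229, 0.003], [0.735, -0.15, 0.038]]
scene [ 1.125 -0.29   0.511]
controller 0.75 [112. 178. 200. 143.] [ 0.595 -0.116  0.084] [[0.421, -0.258, 0.006], [0.65, 0.068, 0.093]]
other_key 0.69 [160. 211.  44.  30.] [ 0.523 -0.139  0.09 ] [[0.483, -0.17, 0.088], [0.554, -0.103, 0.106]]
thimble_mid 0.7 [271. 222.   8.  12.] [0.626 0.002 0.098] [[0.617, -0.004, 0.086], [0.631, 0.014, 0.109]]
jar_mid 0.84 [300. 192.  26.  46.] [0.585 0.129 0.061] [[0.44, 0.109, -0.0], [0.594, 0.232, 0.086]]
screwdriver_grip 0.76 [ 55. 253.  34.  71.] [ 0.463 -0.338  0.02 ] [[0.405, -0.381, 0.007], [0.551, -0.309, 0.027]]
dish_mid 0.75 [168. 298.  58.  44.] [ 0.683 -0.187  0.02 ] [[0.656, -0.228, 0.004], [0.737, -0.149, 0.036]]
```

```bash
python3 - <<'E'
from h import *
p=optics.get_image("top"); q=optics.get_image("scene")
allm=np.ones((420,560),bool)
A=pts(p,allm); B=pts(q,allm)
for nm,P in (("top",A),("scene",B)):
    m=(abs(P[:,2]-.085)<.005)&(P[:,0]>.38)&(P[:,0]<.67)&(P[:,1]>-.29)&(P[:,1]<.1)
    r=cv2.minAreaRect((P[m,:2]*1000).astype(np.float32)); print(nm,r,P[m,2].mean())
    m=(P[:,2]>.099)&(P[:,2]<.115)&(P[:,0]>.46)&(P[:,0]<.58)&(P[:,1]>-.2)&(P[:,1]<-.05)
    r=cv2.minAreaRect((P[m,:2]*1000).astype(np.float32)); print(" rib",r,m.sum(),P[m].mean(0),np.percentile(P[m,2],[50,95]))
    m=(P[:,2]>.05)&(P[:,2]<.07)&(P[:,0]>.50)&(P[:,0]<.58)&(P[:,1]>-.01)&(P[:,1]<.06)
    print(" okey",m.sum(),P[m].mean(0))
    m=(P[:,2]>.0875)&(P[:,2]<.0925)&(P[:,0]>.46)&(P[:,0]<.58)&(P[:,1]>-.2)&(P[:,1]<-.06)
    print(" plate",cv2.minAreaRect((P[m,:2]*1000).astype(np.float32)),m.sum())
a=cv2.resize(p["img"][140:320,210:460],None,fx=3.2,fy=3.2,interpolation=cv2.INTER_CUBIC); cv2.imwrite("pics/topc.png",a)
E
```

```text
top ((524.9906005859375, -88.62382507324219), (340.6150207519531, 220.48089599609375), 83.85684967041016) 0.08520783772564806
 rib ((512.2127075195312, -123.68351745605469), (48.76299285888672, 90.14683532714844), 61.2571907043457) 164 [ 0.51933439 -0.13606285  0.10601497] [0.10616922 0.10995195]
 okey 130 [0.53986983 0.02368579 0.06249146]
 plate ((519.7303466796875, -129.8776092529297), (119.40980529785156, 139.3015594482422), 0.06697007268667221) 1100
scene ((525.11865234375, -86.9703369140625), (339.6921081542969, 223.8175811767578), 83.9043197631836) 0.08503002545277258
 rib ((520.5916748046875, -136.7220916748047), (11.55383014678955, 61.36147689819336), 83.88092041015625) 142 [ 0.524121   -0.13727523  0.10512899] [0.10562617 0.10687989]
 okey 162 [0.51563818 0.03717653 0.06168391]
 plate ((512.8318481445312, -123.73936462402344), (139.4862823486328, 111.30854034423828), 83.88831329345703) 1013
```

View pics/topc.png

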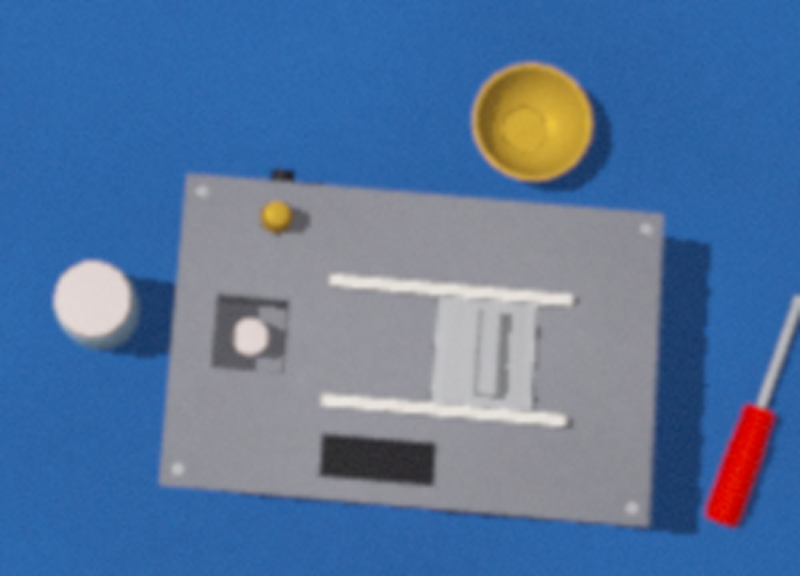

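View pics/scene0.png

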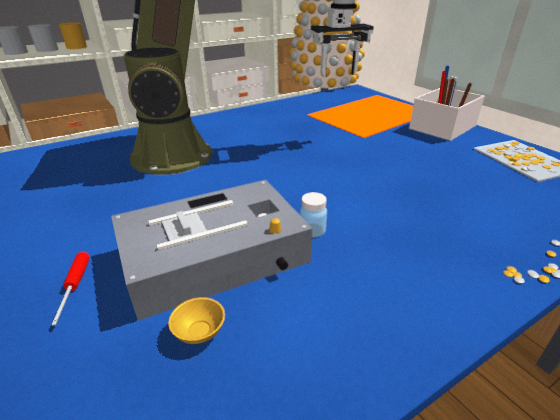

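```bash
cat >> h.py <<'E'
from scipy.spatial.transform import Rotation as Ro
YAW=np.radians(-6.11); C=np.array([.525,-.0878])
Rc=np.array([[np.cos(YAW),-np.sin(YAW)],[np.sin(YAW),np.cos(YAW)]])
def st():
    s=telemetry.get_state(); return s,Ro.from_euler("xyz",s["orientation"]).as_matrix()
def rep(target=None):   # target: controller x,y (mm), z world (mm)
    s,R=st(); p=np.array(s["tool_pos"]); l=Rc.T@(p[:2]-C)*1000
    print("t",round(float(s["t"]),2),"ctrl xy",l.round(1),"z",(p[2]*1000).round(1),"F",np.round(s["ft_force"],1),"w",round(float(s["gripper_width"]),2),"jaw deg from ctrl x", np.degrees(np.arctan2(R[1,2],R[0,2])-YAW).round(2),"x",R[:,0].round(3))
    if target is not None:
        w=np.r_[C+Rc@np.array(target[:2])/1000,target[2]/1000]; print("need cm",((w-p)@R*100).round(2))
E
python3 - <<'E'
from h import *
s,R=st();print(R.round(3)); rep((12,-84,205))
E
```

```text
[[ 0.    -0.96   0.279]
 [ 0.     0.279  0.96 ]
 [-1.    -0.     0.   ]]
t 1.0 ctrl xy [-435.   572.9] z 205.5 F [-0.   0.4 -0.1] w 1.0 jaw deg from ctrl x 79.91 x [ 0.  0. -1.]
need cm [ 4.000e-02 -5.552e+01 -5.684e+01]
```

Request:
arm_command:
  commands:
    - {"xyz":[0,0,0],"twist":-5.05}
    - {"xyz":[0,0,0],"twist":-5.05}
    - {"xyz":[0,-1.5,-2.2],"twist":0}
    - {"xyz":[0,-2.2,-3.2],"twist":0}
    - {"xyz":[0,-2.2,-3.2],"twist":0}
  jaw: 1

```text
t: 1.42
tool_pos: [0.203, 0.4353, 0.205]
orientation: [2.853, 1.57, -1.965]
ft_force: [1.0, -0.1, 0.7]
gripper_width: 0.682
```

```bash
python3 -c "
from h import *
rep((12,-84,205))"
```

```text
t 1.42 ctrl xy [-375.9  485.9] z 205.0 F [ 1.  -0.1  0.7] w 0.68 jaw deg from ctrl x 90.1 x [-0. -0. -1.]
need cm [ 2.000e-02 -3.868e+01 -5.706e+01]
```

Request:
arm_command:
  commands:
    - {"xyz":[0,-2.3,-3.4],"twist":0}
    - {"xyz":[0,-2.3,-3.4],"twist":0}
    - {"xyz":[0,-2.3,-3.4],"twist":0}
    - {"xyz":[0,-2.3,-3.4],"twist":0}
    - {"xyz":[0,-2.3,-3.4],"twist":0}

```text
t: 1.83
tool_pos: [0.2996, 0.2533, 0.2057]
orientation: [-0.853, 1.57, 0.612]
ft_force: [0.8, 0.9, 0.7]
gripper_width: 0.327
```

Request:
arm_command:
  commands:
    - {"xyz":[0,-2.3,-3.4],"twist":0}
    - {"xyz":[0,-2.3,-3.4],"twist":0}
    - {"xyz":[0,-2.3,-3.4],"twist":0}
    - {"xyz":[0,-2.3,-3.4],"twist":0}
    - {"xyz":[0,-2.3,-3.4],"twist":0}

```text
t: 2.25
tool_pos: [0.3961, 0.0718, 0.2058]
orientation: [-1.324, 1.57, 0.14]
ft_force: [1.3, 0.6, -0.5]
gripper_width: 0.006
```

Request:
arm_command:
  commands:
    - {"xyz":[0,-2.3,-3.4],"twist":0}
    - {"xyz":[0,-2.3,-3.4],"twist":0}
    - {"xyz":[0,0,0],"twist":0}
    - {"xyz":[0,0,0],"twist":0}
    - {"xyz":[0,0,0],"twist":0}

```text
t: 2.67
tool_pos: [0.4338, 0.0016, 0.2054]
orientation: [1.189, 1.57, 2.653]
ft_force: [0.0, -0.1, -0.8]
gripper_width: 0.002
```

```bash
python3 -c "
from h import *
rep((12,-84,205))"
```

```text
t 2.67 ctrl xy [-100.2   79.2] z 205.4 F [ 0.  -0.1 -0.8] w 0.0 jaw deg from ctrl x 89.98 x [-0.  0. -1.]
need cm [  0.03 -11.23 -16.31]
```

Request:
arm_command:
  commands:
    - {"xyz":[0,-2.24,-3.26],"twist":0}
    - {"xyz":[0,-2.24,-3.26],"twist":0}
    - {"xyz":[0,-2.25,-3.26],"twist":0}
    - {"xyz":[0,-2.25,-3.26],"twist":0}
    - {"xyz":[0,-2.25,-3.26],"twist":0}

```text
t: 3.08
tool_pos: [0.5292, -0.1726, 0.2058]
orientation: [-1.594, 1.57, -0.128]
ft_force: [0.2, 0.3, -0.4]
gripper_width: 0.008
```

Request:
arm_command:
  commands:
    - {"xyz":[2.5,0,0],"twist":0}
    - {"xyz":[3.0,0,0],"twist":0}
    - {"xyz":[2.5,0,0],"twist":0}
    - {"xyz":[0,0,0],"twist":0}
    - {"xyz":[0,0,0],"twist":0}

```text
t: 3.5
tool_pos: [0.5283, -0.1712, 0.1255]
orientation: [1.257, 1.569, 2.723]
ft_force: [0.6, -0.5, 1.6]
gripper_width: 0.005
```

```bash
python3 -c "
from h import *
rep((12,-84,96))
q=optics.get_image('scene')
cv2.imwrite('pics/s1.png',cv2.resize(q['img'][140:340,90:340],None,fx=3,fy=3,interpolation=cv2.INTER_CUBIC))
P=pts(q,np.ones((420,560),bool)); v=Rc.T@(P[:,:2]-C).T*1000
m=(abs(v[0]-12)<40)&(v[1]>-130)&(v[1]<-65)&(P[:,2]>.115)&(P[:,2]<.15)
print(m.sum(),np.percentile(v[:,m],[2,50,98],axis=1).round(1),np.percentile(P[m,2],1))"
```

```text
t 3.5 ctrl xy [ 12.2 -82.6] z 125.5 F [ 0.6 -0.5  1.6] w 0.0 jaw deg from ctrl x 90.11 x [-0.001  0.001 -1.   ]
need cm [ 2.95  0.01 -0.14]
154 [[ 14.2 -94.4]
 [ 20.6 -82.3]
 [ 23.  -70.5]] 0.12614927841425488
```

View pics/s1.png

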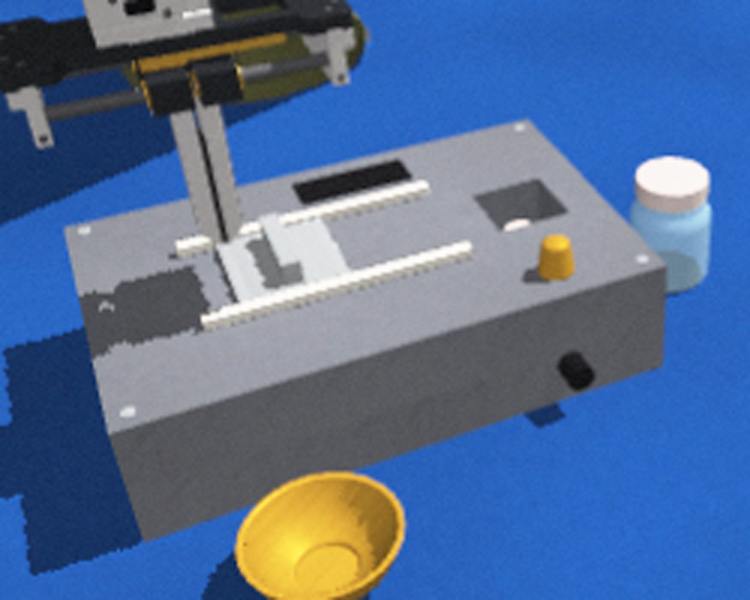

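Request:
arm_command:
  commands:
    - {"xyz":[1.5,0,0],"twist":0}
    - {"xyz":[1.5,0,0],"twist":0}
    - {"xyz":[0,0,0],"twist":0}
    - {"xyz":[0,0,0.6],"twist":0}
    - {"xyz":[0,0,0.6],"twist":0}

```text
t: 3.97
tool_pos: [0.5305, -0.1604, 0.0974]
orientation: [-1.825, 1.568, -0.361]
ft_force: [0.3, 0.2, -0.2]
gripper_width: 0.006
```

Request:
arm_command:
  commands:
    - {"xyz":[0,0,0.4],"twist":0}
    - {"xyz":[0,0,0.4],"twist":0}
    - {"xyz":[0,0,0.4],"twist":0}
    - {"xyz":[0,0,0.4],"twist":0}
    - {"xyz":[0,0,0.4],"twist":0}

```text
t: 4.38
tool_pos: [0.5325, -0.1408, 0.0966]
orientation: [-1.888, 1.569, -0.423]
ft_force: [-0.1, -2.2, 6.8]
gripper_width: 0.004
```

```bash
python3 -c "
from h import *
rep((12,-6,95))"
```

```text
t 4.38 ctrl xy [ 13.1 -51.9] z 96.6 F [-0.1 -2.2  6.8] w 0.0 jaw deg from ctrl x 90.01 x [ 0.002 -0.001 -1.   ]
need cm [0.15 0.11 4.59]
```

Request:
arm_command:
  commands:
    - {"xyz":[-0.3,0,0],"twist":0}
    - {"xyz":[0,0.1,0.2],"twist":0}
    - {"xyz":[0,0,0.4],"twist":0}
    - {"xyz":[0,0,0.4],"twist":0}
    - {"xyz":[0,0,0],"twist":0}

```text
t: 4.8
tool_pos: [0.532, -0.1302, 0.0986]
orientation: [-1.506, 1.571, -0.041]
ft_force: [-0.1, -0.0, 2.7]
gripper_width: 0.003
```

```bash
python3 -c "
from h import *
rep((12,-6,98))
q=optics.get_image('scene')
cv2.imwrite('pics/s2.png',cv2.resize(q['img'][170:270,120:300],None,fx=4,fy=4,interpolation=cv2.INTER_CUBIC))"
```

```text
t 4.8 ctrl xy [ 11.5 -41.4] z 98.6 F [-0.1 -0.   2.7] w 0.0 jaw deg from ctrl x 90.03 x [ 0. -0. -1.]
need cm [ 0.06 -0.05  3.54]
```

View pics/s2.png

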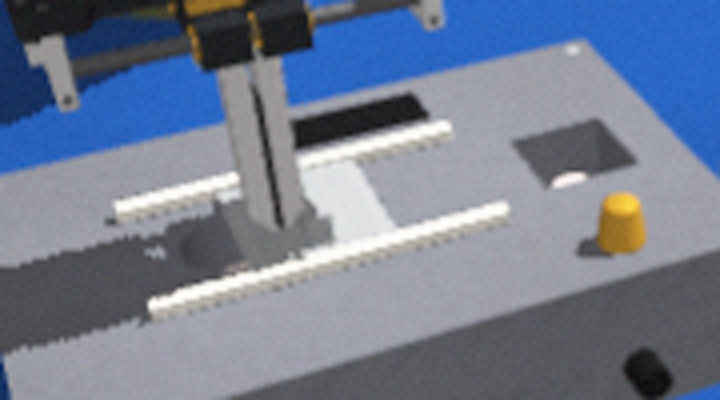

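Request:
arm_command:
  commands:
    - {"xyz":[0,0,0.5],"twist":0}
    - {"xyz":[0,0,0.6],"twist":0}
    - {"xyz":[0,0,0.6],"twist":0}
    - {"xyz":[0,0,0.6],"twist":0}
    - {"xyz":[0,0,0.4],"twist":0}

```text
t: 5.27
tool_pos: [0.5348, -0.1031, 0.0985]
orientation: [-1.575, 1.571, -0.11]
ft_force: [0.4, -2.9, 2.5]
gripper_width: 0.007
```

Request:
arm_command:
  commands:
    - {"xyz":[0,0,0.3],"twist":0}
    - {"xyz":[0,0,0.2],"twist":0}
    - {"xyz":[0,0,0],"twist":0}
    - {"xyz":[0,0,0],"twist":0}
    - {"xyz":[0,0,0],"twist":0}

```text
t: 5.68
tool_pos: [0.535, -0.0989, 0.0982]
orientation: [1.128, 1.57, 2.592]
ft_force: [-0.1, 0.4, -0.3]
gripper_width: 0.005
```

```bash
cat >> h.py <<'E'
def rib():
    q=optics.get_image('scene'); P=pts(q,np.ones((420,560),bool)); v=Rc.T@(P[:,:2]-C).T*1000
    for nm,lo,hi in (("rib",.099,.108),("plate",.0865,.0935)):
        m=(abs(v[0])<(28 if nm=="rib" else 34))&(v[1]>-115)&(v[1]<70)&(P[:,2]>lo)&(P[:,2]<hi)
        print(nm,m.sum(),np.percentile(v[1,m],[2,20,50,80,98]).round(1) if m.sum() else "")
    return q
E
python3 -c "
from h import *
rep((12,-4.5,98)); rib()"
```

```text
t 5.68 ctrl xy [ 11.2 -10. ] z 98.2 F [-0.1  0.4 -0.3] w 0.0 jaw deg from ctrl x 90.0 x [-0.001  0.    -1.   ]
need cm [ 0.02 -0.08  0.55]
rib 87 [-18.5  -8.6   4.   10.1  12.6]
plate 472 [-61.  -20.9   9.1  31.6  40.9]
```

Request:
arm_command:
  commands:
    - {"xyz":[0,0,0.2],"twist":0}
    - {"xyz":[0,0,0.2],"twist":0}
    - {"xyz":[0,0,0],"twist":0}
    - {"xyz":[0,0,0],"twist":0}
    - {"xyz":[0,0,0],"twist":0}

```text
t: 6.15
tool_pos: [0.5356, -0.0949, 0.0984]
orientation: [0.69, 1.571, 2.154]
ft_force: [-0.2, -0.4, 0.3]
gripper_width: 0.004
```

```bash
python3 -c "
from h import *
rep((12,-4.5,98)); rib()"
```

```text
t 6.15 ctrl xy [11.3 -5.9] z 98.4 F [-0.2 -0.4  0.3] w 0.0 jaw deg from ctrl x 90.01 x [-0.  0. -1.]
need cm [ 0.04 -0.07  0.14]
rib 93 [-14.3  -5.4   7.2  14.   16.4]
plate 470 [-66.4 -17.2  12.5  35.4  44.5]
```

Request:
arm_command:
  commands:
    - {"xyz":[0,0,0.1],"twist":0}
    - {"xyz":[0,0,0.1],"twist":0}
    - {"xyz":[0,0,0],"twist":0}
    - {"xyz":[0,0,0],"twist":0}
    - {"xyz":[0,0,0],"twist":0}

```text
t: 6.62
tool_pos: [0.5359, -0.093, 0.0985]
orientation: [-0.571, 1.571, 0.894]
ft_force: [-0.8, -1.6, 0.1]
gripper_width: 0.008
```

```bash
python3 -c "
from h import *
rep((0,-60,150)); rib()"
```

```text
t 6.62 ctrl xy [11.4 -4. ] z 98.5 F [-0.8 -1.6  0.1] w 0.01 jaw deg from ctrl x 90.01 x [ 0.  0. -1.]
need cm [-5.15  1.14 -5.6 ]
rib 85 [-13.2  -3.2   9.9  15.7  18.3]
plate 460 [-22.7 -14.8  14.8  37.3  46.1]
```

Request:
arm_command:
  commands:
    - {"xyz":[0,0,-1.0],"twist":0}
    - {"xyz":[-1.5,0,-1.5],"twist":0}
    - {"xyz":[-0.6,0.6,-1.6],"twist":0}
    - {"xyz":[0,0.54,-1.5],"twist":0}
    - {"xyz":[0,0,0],"twist":0}

```text
t: 7.08
tool_pos: [0.5179, -0.1498, 0.1198]
orientation: [-2.165, 1.57, -0.703]
ft_force: [0.4, 0.3, -0.5]
gripper_width: 0.003
```

```bash
python3 -c "
from h import *
rep((0,-60,64)); q=rib()
cv2.imwrite('pics/s3.png',cv2.resize(q['img'][170:270,120:300],None,fx=4,fy=4,interpolation=cv2.INTER_CUBIC))"
```

```text
t 7.08 ctrl xy [ -0.5 -62.4] z 119.8 F [ 0.4  0.3 -0.5] w 0.0 jaw deg from ctrl x 89.9 x [ 0. -0. -1.]
need cm [ 5.58 -0.05  0.25]
rib 117 [ 6.1  6.9 11.2 15.5 18.1]
plate 568 [-29.4 -13.3   3.4  35.1  45.9]
```

View pics/s3.png

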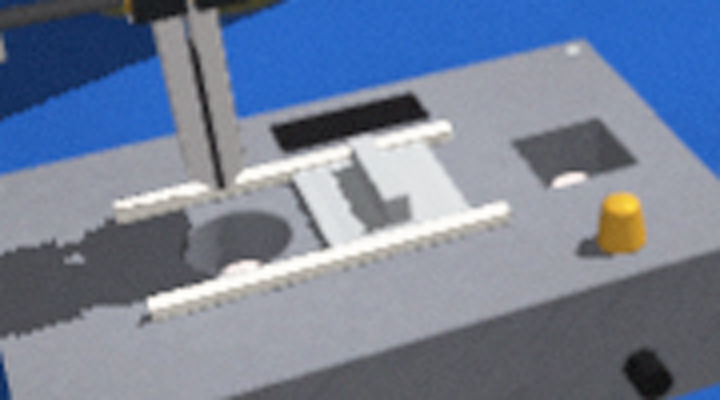

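Request:
arm_command:
  commands:
    - {"xyz":[0,-0.05,0.25],"twist":0}
    - {"xyz":[1.5,0,0],"twist":0}
    - {"xyz":[1.5,0,0],"twist":0}
    - {"xyz":[1.5,0,0],"twist":0}
    - {"xyz":[0.4,0,0],"twist":0}

```text
t: 7.55
tool_pos: [0.5187, -0.1439, 0.0682]
orientation: [1.285, 1.567, 2.751]
ft_force: [0.0, -0.2, 0.0]
gripper_width: 0.003
```

Request:
arm_command:
  commands:
    - {"xyz":[0.3,0,0],"twist":0}
    - {"xyz":[0.3,0,0],"twist":0}
    - {"xyz":[0.2,0,0],"twist":0}
    - {"xyz":[0.2,0,0],"twist":0}
    - {"xyz":[0,0,0],"twist":0}

```text
t: 7.97
tool_pos: [0.5198, -0.1449, 0.0608]
orientation: [-1.488, 1.57, -0.024]
ft_force: [0.2, 2.2, 1.7]
gripper_width: 0.005
```

```bash
python3 -c "
from h import *
rep((0,-60,56))"
```

```text
t 7.97 ctrl xy [  0.9 -57.4] z 60.8 F [0.2 2.2 1.7] w 0.01 jaw deg from ctrl x 90.01 x [ 0.001 -0.    -1.   ]
need cm [ 0.48  0.09 -0.26]
```

Request:
arm_command:
  commands:
    - {"xyz":[0.2,0,-0.2],"twist":0}
    - {"xyz":[0.2,0,0],"twist":0}
    - {"xyz":[0.2,0,0],"twist":0}
    - {"xyz":[0,0,0],"twist":0}
    - {"xyz":[0,0,0],"twist":0}

```text
t: 8.38
tool_pos: [0.5198, -0.1473, 0.056]
orientation: [-1.83, 1.569, -0.366]
ft_force: [-4.2, 3.4, 19.1]
gripper_width: 0.006
```

```bash
python3 -c "
from h import *
rep((0,-60,56))"
```

```text
t 8.38 ctrl xy [  1.1 -59.7] z 56.0 F [-4.2  3.4 19.1] w 0.01 jaw deg from ctrl x 90.0 x [ 0.002 -0.001 -1.   ]
need cm [ 0.    0.11 -0.03]
```

Request:
arm_command:
  commands:
    - {"xyz":[0,0,0],"twist":0}
    - {"xyz":[0,0,0],"twist":0}
    - {"xyz":[0,0,0],"twist":0}
    - {"xyz":[0,0,0],"twist":0}
    - {"xyz":[0,0,0],"twist":0}

```text
t: 8.8
tool_pos: [0.5198, -0.1473, 0.056]
orientation: [-1.836, 1.569, -0.372]
ft_force: [-4.5, 3.2, 19.6]
gripper_width: 0.003
```

Request:
arm_command:
  commands:
    - {"xyz":[0,0,0],"twist":0}
    - {"xyz":[0,0,0],"twist":0}
    - {"xyz":[0,0,0],"twist":0}
    - {"xyz":[0,0,0],"twist":0}
    - {"xyz":[0,0,0],"twist":0}

```text
t: 9.22
tool_pos: [0.5198, -0.1473, 0.056]
orientation: [-1.82, 1.569, -0.356]
ft_force: [-4.7, 4.0, 19.9]
gripper_width: 0.005
```

Request:
arm_command:
  commands:
    - {"xyz":[0,0,0],"twist":0}
    - {"xyz":[0,0,0],"twist":0}
    - {"xyz":[0,0,0],"twist":0}
    - {"xyz":[0,0,0],"twist":0}
    - {"xyz":[0,0,0],"twist":0}

```text
t: 9.63
tool_pos: [0.5198, -0.1474, 0.056]
orientation: [-1.83, 1.569, -0.366]
ft_force: [-4.5, 2.7, 20.2]
gripper_width: 0.005
```

```bash
python3 -c "
from h import *
rep((0,-60,130))"
```

```text
t 9.63 ctrl xy [  1.1 -59.8] z 56.0 F [-4.5  2.7 20.2] w 0.0 jaw deg from ctrl x 90.0 x [ 0.002 -0.001 -1.   ]
need cm [-7.4   0.1  -0.03]
```

Request:
arm_command:
  commands:
    - {"xyz":[-1.5,0,0],"twist":0}
    - {"xyz":[-2.5,0,0],"twist":0}
    - {"xyz":[-2.5,0,0],"twist":0}
    - {"xyz":[-1.0,0,0],"twist":0}
    - {"xyz":[0,0,0],"twist":0}

```text
t: 10.05
tool_pos: [0.52, -0.1475, 0.1314]
orientation: [-1.861, 1.567, -0.397]
ft_force: [-0.5, 0.8, -0.3]
gripper_width: 0.003
```

Request:
arm_command:
  commands:
    - {"xyz":[0,-0.4,2.5],"twist":0}
    - {"xyz":[0,-0.4,3.0],"twist":0}
    - {"xyz":[0,-0.3,3.0],"twist":0}
    - {"xyz":[0,0,1.9],"twist":0}
    - {"xyz":[0,0,0],"twist":0}

```text
t: 10.47
tool_pos: [0.5408, -0.0419, 0.1276]
orientation: [1.413, 1.568, 2.88]
ft_force: [-0.6, -0.4, -0.1]
gripper_width: 0.007
```

Request:
arm_command:
  commands:
    - {"xyz":[0,0,0],"twist":0}
    - {"xyz":[0,0,0],"twist":0}
    - {"xyz":[0,0,0],"twist":0}
    - {"xyz":[0,0,0],"twist":0}
    - {"xyz":[0,0,0],"twist":0}

```text
t: 10.88
tool_pos: [0.5411, -0.0456, 0.1293]
orientation: [1.973, 1.571, -2.847]
ft_force: [-0.4, -0.5, -0.5]
gripper_width: 0.002
```

```bash
python3 -c "
from h import *
rep((12,43,98)); q=rib()
cv2.imwrite('pics/s4.png',cv2.resize(q['img'][170:270,120:300],None,fx=4,fy=4,interpolation=cv2.INTER_CUBIC))"
```

```text
t 10.88 ctrl xy [11.5 43.7] z 129.3 F [-0.4 -0.5 -0.5] w 0.0 jaw deg from ctrl x 89.95 x [-0. -0. -1.]
need cm [ 3.13 -0.05 -0.07]
rib 117 [ 6.3  6.9 11.4 15.6 18.1]
plate 563 [-22.5 -12.9   4.4  35.   45.8]
```

View pics/s4.png

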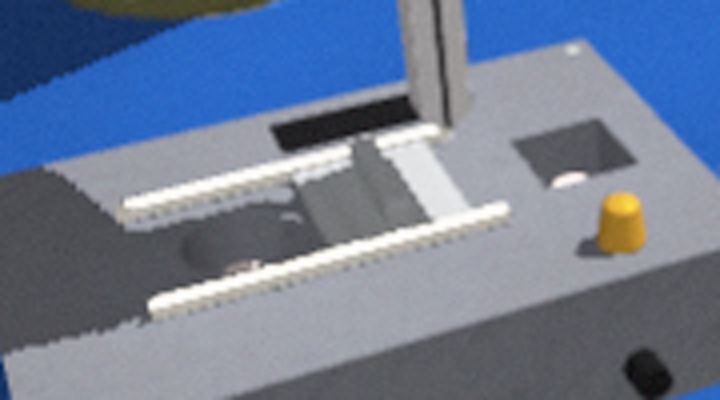

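Request:
arm_command:
  commands:
    - {"xyz":[1.5,0,0],"twist":0}
    - {"xyz":[1.5,0,0],"twist":0}
    - {"xyz":[0,0,0],"twist":0}
    - {"xyz":[0,0,0],"twist":0}
    - {"xyz":[0,0,-0.5],"twist":0}

```text
t: 11.35
tool_pos: [0.541, -0.0496, 0.1003]
orientation: [-1.534, 1.57, -0.07]
ft_force: [0.0, -0.0, 0.6]
gripper_width: 0.006
```

Request:
arm_command:
  commands:
    - {"xyz":[0,0,-0.4],"twist":0}
    - {"xyz":[0,0,-0.4],"twist":0}
    - {"xyz":[0,0,-0.4],"twist":0}
    - {"xyz":[0,0,-0.4],"twist":0}
    - {"xyz":[0,0,-0.4],"twist":0}

```text
t: 11.77
tool_pos: [0.5387, -0.07, 0.0999]
orientation: [-1.258, 1.57, 0.206]
ft_force: [0.8, 1.6, 1.8]
gripper_width: 0.007
```

Request:
arm_command:
  commands:
    - {"xyz":[0,0,-0.6],"twist":0}
    - {"xyz":[0,0,-0.6],"twist":0}
    - {"xyz":[0,0,-0.6],"twist":0}
    - {"xyz":[0,0,-0.6],"twist":0}
    - {"xyz":[0,0,-0.6],"twist":0}

```text
t: 12.18
tool_pos: [0.5354, -0.1002, 0.0997]
orientation: [-1.66, 1.57, -0.196]
ft_force: [0.4, 2.1, 5.5]
gripper_width: 0.007
```

```bash
python3 -c "
from h import *
rep((12,-41.5,98)); q=rib()"
```

```text
t 12.18 ctrl xy [ 11.6 -11.2] z 99.7 F [0.4 2.1 5.5] w 0.01 jaw deg from ctrl x 90.0 x [ 0. -0. -1.]
need cm [ 0.17 -0.04 -3.03]
rib 139 [-31.9 -30.6 -26.  -19.6  -4.9]
plate 487 [-60.7 -52.8 -39.   -9.3   8.3]
```

Request:
arm_command:
  commands:
    - {"xyz":[0,0,-0.6],"twist":0}
    - {"xyz":[0,0,-0.6],"twist":0}
    - {"xyz":[0,0,-0.6],"twist":0}
    - {"xyz":[0,0,-0.5],"twist":0}
    - {"xyz":[0,0,-0.3],"twist":0}

```text
t: 12.65
tool_pos: [0.5325, -0.1263, 0.0996]
orientation: [-1.971, 1.57, -0.507]
ft_force: [0.1, 2.2, 5.6]
gripper_width: 0.003
```

Request:
arm_command:
  commands:
    - {"xyz":[0,0,-0.2],"twist":0}
    - {"xyz":[0,0,0],"twist":0}
    - {"xyz":[0,0,0],"twist":0}
    - {"xyz":[0,0,0],"twist":0}
    - {"xyz":[0,0,0],"twist":0}

```text
t: 13.07
tool_pos: [0.5321, -0.1276, 0.0991]
orientation: [1.704, 1.57, -3.115]
ft_force: [-0.3, 0.6, 1.5]
gripper_width: 0.003
```

```bash
python3 -c "
from h import *
rep((12,-41.5,98)); q=rib()"
```

```text
t 13.07 ctrl xy [ 11.3 -38.8] z 99.1 F [-0.3  0.6  1.5] w 0.0 jaw deg from ctrl x 90.0 x [-0.001 -0.    -1.   ]
need cm [ 0.11 -0.07 -0.27]
rib 145 [-60.3 -58.2 -53.5 -44.8 -31.9]
plate 500 [-88.7 -80.8 -67.2 -36.5 -19.6]
```

Push on gently to the stop, watching the force.

Request:
arm_command:
  commands:
    - {"xyz":[0,0,-0.1],"twist":0}
    - {"xyz":[0,0,-0.1],"twist":0}
    - {"xyz":[0,0,-0.05],"twist":0}
    - {"xyz":[0,0,0],"twist":0}
    - {"xyz":[0,0,0],"twist":0}

```text
t: 13.53
tool_pos: [0.532, -0.1299, 0.0993]
orientation: [1.731, 1.57, -3.088]
ft_force: [-0.3, 0.6, 1.1]
gripper_width: 0.003
```

```bash
python3 -c "
from h import *
rep((12,-41.5,98)); q=rib()"
```

```text
t 13.53 ctrl xy [ 11.4 -41.1] z 99.3 F [-0.3  0.6  1.1] w 0.0 jaw deg from ctrl x 90.01 x [-0. -0. -1.]
need cm [ 0.13 -0.06 -0.04]
rib 143 [-62.5 -60.4 -56.  -47.5 -35.1]
plate 513 [-91.2 -83.4 -69.3 -38.6 -21.7]
```

Request:
arm_command:
  commands:
    - {"xyz":[0,0,-0.1],"twist":0}
    - {"xyz":[0,0,-0.05],"twist":0}
    - {"xyz":[0,0,0],"twist":0}
    - {"xyz":[0,0,0],"twist":0}
    - {"xyz":[0,0,0],"twist":0}

```text
t: 14.0
tool_pos: [0.5319, -0.1314, 0.0995]
orientation: [2.99, 1.571, -1.829]
ft_force: [0.4, 2.0, 0.5]
gripper_width: 0.008
```

```bash
python3 -c "
from h import *
rep((12,-41.5,98)); q=rib()"
```

```text
t 14.0 ctrl xy [ 11.5 -42.6] z 99.5 F [0.4 2.  0.5] w 0.01 jaw deg from ctrl x 90.01 x [-0. -0. -1.]
need cm [ 0.15 -0.05  0.11]
rib 145 [-63.7 -61.5 -56.8 -48.5 -34.9]
plate 502 [-92.  -84.4 -70.8 -40.6 -23.8]
```

Request:
arm_command:
  commands:
    - {"xyz":[0,0,0.5],"twist":0}
    - {"xyz":[0,0,0.7],"twist":0}
    - {"xyz":[-3,0,0],"twist":0}
    - {"xyz":[-4,0,0],"twist":0}
    - {"xyz":[-4,0,0],"twist":0}

```text
t: 14.47
tool_pos: [0.5327, -0.1186, 0.2104]
orientation: [1.489, 1.569, 2.953]
ft_force: [-0.7, -0.1, -0.1]
gripper_width: 0.005
```

Request:
arm_command:
  commands:
    - {"xyz":[0,2.2,3.3],"twist":0}
    - {"xyz":[0,2.2,3.3],"twist":0}
    - {"xyz":[0,2.2,3.3],"twist":0}
    - {"xyz":[0,2.2,3.3],"twist":0}
    - {"xyz":[0,2.2,3.3],"twist":0}

```text
t: 14.88
tool_pos: [0.44, 0.0581, 0.2095]
orientation: [-1.62, 1.57, -0.156]
ft_force: [-0.0, 0.3, 0.2]
gripper_width: 0.003
```

Request:
arm_command:
  commands:
    - {"xyz":[0,2.2,3.3],"twist":0}
    - {"xyz":[0,2.2,3.3],"twist":0}
    - {"xyz":[0,2.2,3.3],"twist":0}
    - {"xyz":[0,2.2,3.3],"twist":0}
    - {"xyz":[0,2.2,3.3],"twist":0}

```text
t: 15.3
tool_pos: [0.348, 0.2339, 0.2097]
orientation: [-1.127, 1.57, 0.337]
ft_force: [0.8, -0.1, 0.1]
gripper_width: 0.008
```

Request:
arm_command:
  commands:
    - {"xyz":[0,2.0,3.0],"twist":0}
    - {"xyz":[0,0,0],"twist":0}
    - {"xyz":[0,0,0],"twist":0}
    - {"xyz":[0,0,0],"twist":0}
    - {"xyz":[0,0,0],"twist":0}

```text
t: 15.72
tool_pos: [0.3332, 0.2634, 0.2094]
orientation: [-2.314, 1.571, -0.851]
ft_force: [-0.0, -0.3, 1.0]
gripper_width: 0.006
```

```bash
python3 - <<'E'
from h import *
rep(); rib()
p=optics.get_image("top")
for o in ["shutter","other_key","thimble_mid","jar_mid","screwdriver_grip","dish_mid"]:
    for d in nets.cut_out(o,p)[:1]:
        P=pts(p,d["pixels"]); print(o,round(d["p"],2),np.round(d["rect"]),np.median(P,0).round(3), np.percentile(Rc.T@(P[:,:2]-C).T*1000,[2,98],axis=1).round(1).tolist())
cv2.imwrite("pics/topf.png",cv2.resize(p["img"][140:320,210:460],None,fx=3.2,fy=3.2,interpolation=cv2.INTER_CUBIC))
E
```

```text
t 15.72 ctrl xy [-228.   328.8] z 209.4 F [-0.  -0.3  1. ] w 0.01 jaw deg from ctrl x 89.94 x [ 0. -0. -1.]
rib 120 [-63.7 -62.2 -58.1 -54.3 -51.9]
plate 632 [-91.9 -81.8 -64.8 -34.6 -23.6]
shutter 0.8 [349. 233.  33.  35.] [ 0.518 -0.144  0.09 ] [[-36.7, -91.8], [36.2, -24.7]]
thimble_mid 0.54 [290. 204.  12.  10.] [0.617 0.007 0.107] [[73.4, 94.5], [89.9, 112.4]]
jar_mid 0.91 [229. 223.  21.  27.] [0.559 0.135 0.084] [[-12.9, 199.8], [37.9, 251.2]]
screwdriver_grip 0.74 [431. 234.  30.  69.] [ 0.447 -0.336  0.021] [[-101.7, -291.2], [58.6, -232.5]]
dish_mid 0.78 [357. 158.  34.  40.] [ 0.699 -0.194  0.017] [[141.2, -124.5], [220.6, -43.4]]
```

View pics/topf.png

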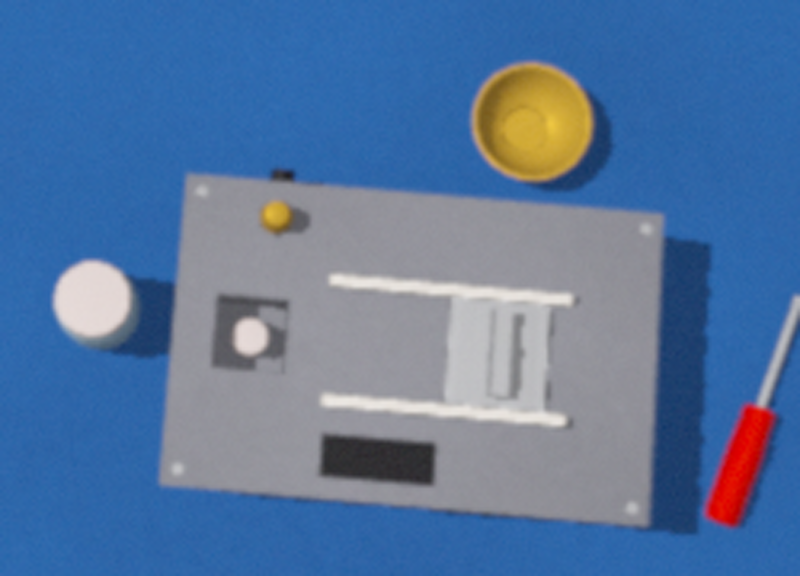

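```bash
python3 -c "
from h import *
print(ctrl.job_done())"
```

```text
the job is handed in; nothing more can be done
None
```

I opened the shutter with the closed fingertips, pressed and held the reset key, pushed the shutter shut again, moved the arm clear and handed the job in at about 15.7 s. No verdict was reported.

- **Shutter open:** it read about 72–74 mm open, against the 67 mm needed.
- **Reset key:** I held it right down for about 1.25 s at about 20 N. That force is well above the 5 N the key needs, so I take it to have been on its stop. The key was visible in the well after I lifted the finger out, but I could not measure its height, and the shutter covers it now.
- **Shutter shut:** the two measurements differ slightly. The cameras put it about 2 mm from fully shut. The finger's own contact positions gave about 75.6 mm of travel between the two ends, which means it is fully shut. Both are inside the 6 mm limit.
- **Loose things:** in the last top picture the thimble, jar and dish are within about 2 mm of where they began. The screwdriver reading changed by about 8 mm because the detector outlined more of it this time; in the picture it looks unmoved.
- **Other key and rib:** the fingers never went near the key in the square well. I pushed each rib face off centre and saw at most about 3 N sideways. The tips also pressed down on the shutter with up to about 7 N, which I eased by raising them slightly.

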